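# Run the board slide to the microscope and ease it to rest at the pointer

## Robot

A 7-joint arm with a two-finger parallel gripper is mounted at the origin on the work surface. World frame = base frame: x ahead of the robot, y to its left, z up, the work surface at z = 0. Lengths are in m, angles in rad, forces in N, time in s.
With the tool pointing down it reaches from about 0.35 to 0.9 m from the base axis. Payload 7.2 kg.
Tool frame: the origin (TCP) lies midway between the tips of the shut fingers; the grasp point (between the pads) lies behind it (ctrl.tcp_to_grasp is the y of the grasp point in the tool frame, in m); y points along the fingers, x is the direction in which the jaws open and shut, and the axes are right-handed (so a half turn about y gives the same grasp; the last joint's range is limited). The gripper opens to 88 mm and grips with 3 to 60 N. Pads are 20 mm wide; open, the fingers measure 115 mm over their backs; the gripper's body (75 mm by 178 mm) begins 61 mm behind the grasp point.
Start: joints at [-1.404, 0.411, -0.013, 1.596, 0.006, 1.134, -0.082], TCP at [0.145, 0.608, 0.223] pointing down, gripper open.
Joint ranges: [-2.95, 2.95], [-0.29, 1.99], [-1.47, 1.44], [0.14, 2.54], [-1.03, 4.17], [0.13, 1.85], [-2.86, 2.86]. Speed limits (rad/s): [2.39, 2.39, 3.01, 3.01, 3.14, 3.14, 3.14].

## Interface

Orientations are given as a 3x3 rotation matrix whose columns are the frame's x, y, z axes.
In Python, from workcell import ctrl gives the robot as it stands.
- The arm moves only by the shell command python3 -m jog 'ROWS'. ROWS is JSON, a list of rows, each an object with "offset": the shift along the tool's x, y, z each as a share of 12 cm, from -1 to 1, a list of three; "rot": the turn, a rotation vector about the tool's x, y, z each as a share of 360 degrees, from -1 to 1, a list of three; "claw": the opening, from 0 (shut) to 1 (fully open). A call has 1 to 20 rows; each row is the pose to reach, as a shift and turn from the pose commanded when the call began, along the tool's axes at that moment, turning the shorter way round; what a row does not reach only later rows make up. A row lasts 1/8 s, in which the tool goes at most 62.5 mm and 10.7 degrees, less where a joint would pass 70% of its speed; a pose out of reach is approached as far as the arm can. A call with a number of a shift or a turn outside -1 to 1 is refused whole. A call with a gripper value outside its range is refused whole. The fingers move at their own pace and stop on an object; the grip force is fixed at half the most. Time passes only in rows, so rows that repeat a pose let the fingers close. It gives the time, the measured TCP pose, the force and the opening at its end, in the units of the state.
- ctrl.get_obs(): the state, without advancing time (a new reading comes with each control period).
- ctrl.read_camera(name): name is "scene" or "top" or "wrist"; returns a dict with "img" (384x512x3 uint8, red, green, blue), "K" (3x3 intrinsics, pixels), "eye" and "orientation" of the camera in the world. Camera axes: x right, y down, z forward; pixel columns grow to the right and rows downward; lengths in m; the calibration is good to about 2 mm. A picture is of the moment at which its call begins. There is no depth.
- ctrl.close_job(): hands the job in, once; it reports no verdict.
Trained networks look in the newest picture that a camera, given by its name, has taken for a name from the list of things; names that differ only in an ending like _2 or _b are one class to them, and where a whole thing is asked for, a point or a joint stands for the part that bears it (a point fixed in the world has none). Each returns a list of dicts, best first, with "p" (0 to 1); they miss things now and then, are a little off and sometimes report something else, mostly with a low value. They report only what shows in the picture. A call takes as long as a camera call. They do not tell look-alikes from the thing itself.
- ctrl.search_frame(camera, query): "extent" ([centre column, centre row, width, height] in pixels, round what is visible of it).
- ctrl.regions_of(camera, query): "region" (384x512 bool, what is visible of it) and "extent" ([centre column, centre row, width, height] in pixels, round what is visible of it).
- ctrl.spot_point(camera, query): "at" ([row, column] in pixels: a listed point, or the origin of a listed thing).
The state is a dict: "clock": time; "q": joint angles; "dq": joint speeds; "tau": joint torques, N m; "ee_pos": TCP position; "tool_rot": TCP orientation; "ft_force": force on the tool from outside, world axes, zero at the start; "moment": the same for the moment, N m; "gripper_width": finger opening in m.
Only numpy, scipy, OpenCV 4.12 (cv2) and the standard library are available. Lean on these libraries where they do the work, as an engineer would, in place of code of your own. Each camera call takes 0.05 s, during which the arm holds its last target. There are 200 camera calls.

## Task

Give the board carriage a gentle push on its back buffer so that it runs freely along its rail towards the microscope at 5 to 10 cm a second, then get ahead of it with shut fingers and brake it softly on its front buffer, so that it comes to rest with its index line at the microscope's pointer (to about a centimetre) and stays there untouched. The parts on the board are not soldered yet: push and brake by the sprung buffers only and never hard (under 6 N, no faster than 0.25 m/s), and do not touch the board. Keep the carriage off the bumpers at the rail's ends and leave the other things on the bench alone.

Things in the scene. Friction and masses are not known exactly. Their poses are not given: they have to be found in the camera images.
- rail: Fixed pale stone plate, 110 x 730 x 12 mm, with a steel rail (top 26 mm above the table) along its y axis. Origin: centre of its underside, at table height, z up. +y is the running direction, towards the microscope. The carriage's origin can run from y = -250 to +250 mm here; there its buffers meet bumpers on 70 mm wide end blocks, 54 mm tall, rubber fronts at y = -330 and +330 mm.
- carriage: Aluminium block, 120 wide (x) x 100 long (y, along the rail) x 40 mm high, axes as the rail's; origin: centre of its underside, 28 mm above the table. Spring buffers stick out 30 mm at both ends. Slides along the rail only, at rest near the -y end at first. Moving mass 2.0 kg nominal (hidden, +-30 %), drag 0.25 N per m/s, dry friction 0.006 N: coasts with a time constant of 8 s.
- buffer_front: Spring buffer in the carriage's leading (+y) end: dark solid block 100 mm wide, 28 mm high, 34 to 62 mm above the table, sticking out 30 mm; origin: lower middle of its flat end face, 80 mm in +y from the carriage's origin when free. Pressed in, it slides up to 30 mm into the carriage against 40 N/m with next to no damping (0.3 N per m/s): a carriage that runs on a still finger bounces back.
- buffer_back: The same spring buffer in the trailing (-y) end: end face 80 mm in -y from the carriage's origin when free, 34 to 62 mm above the table, 40 N/m, 30 mm travel; origin at the lower middle of its end face. Both buffers stand fully out at the start.
- board (a point): Middle of the upper face of the circuit board, 47 mm above the carriage's origin. The board sits in a black holder with two clamp bars, fixed on top of the carriage and covering all but 4 mm of its top; 112 x 92 mm, from 68 to about 80 mm above the table. Holder and board must not be touched (more than 1 N).
- index (a point): Top of the dark vertical index line on the carriage's +x side, at the middle of its length (63.5 mm in x, 0 in y, 32 mm above the carriage's origin). Its y in the rail's frame equals the carriage's.
- pointer (a point): Tip of the upright steel pointer on the fixed plate in front of the microscope, on the +x side of the rail, 70 mm from the rail's middle and 60 mm above the table; axes as the rail's frame. The carriage is at the mark when index and pointer have the same y in the rail's frame.
- microscope: Fixed low inspection microscope beyond the rail: base 120 x 120 mm centred 200 mm in +x from this origin, up to about 175 mm tall; pointer plate reaching to 70 mm from the rail's middle. Origin: on the rail's middle line, at table height, at the pointer's y; axes as the rail's frame.
- solder_spool: Bystander: green solder spool, 54 mm across, 40 mm tall, beyond the rail; leave it where it stands. Origin at the centre of its underside.
- cleaner_bottle: Bystander: clear bottle with black cap, 48 mm across, 120 mm tall, beyond the rail; leave it where it stands. Origin at the centre of its underside.
- flux_tin: Bystander: round flux tin, 64 mm across, 24 mm tall, robot side of the rail, left; leave it where it stands. Origin at the centre of its underside.
- screwdriver: Bystander: screwdriver lying flat, 170 mm, robot side, left; leave it where it stands. Origin at the centre of its underside.
- screw_tray: Bystander: yellow screw tray 90 x 130 x 25 mm, robot side of the rail, right; leave it where it stands. Origin at the centre of its underside.
- brush: Bystander: brush lying flat, 150 mm, beyond the rail; leave it where it stands. Origin at the centre of its underside.
- swarf_cup: Bystander: yellow cup, 60 mm across, 60 mm tall, left of the rail's far end; leave it where it stands. Origin at the centre of its underside.
Not all that is in view belongs to the job. Several things look just like the microscope: the one meant starts farthest to the robot's right.

How it is judged:
By the outcome, as a careful person would: the job done as asked, in the order asked, and still so for the second after the job is handed in, with the robot touching nothing.
It also fails if it takes over 34 s, if anything falls off the work surface, if the arm or the gripper's body presses on something with over 40 N, if the wrist force passes 120 N, or if a joint passes its speed limit or range.

## Working session

There is one attempt and no reset: what is moved stays moved. The work goes in short steps, Python scripts to look and compute and a shell command to move; the robot and the scene stay as the last step left them, time stands still between calls to the robot, and variables do not carry over. Pictures are saved under pics/ and viewed, about 8 in all and at most 12, crops included, and the job is handed in when it is done.

```bash
mkdir -p pics; ls
python3 - <<'E'
from workcell import ctrl
import cv2,numpy as np
o=ctrl.get_obs();print(o['clock'],o['ee_pos'],o['tool_rot'],o['gripper_width'],ctrl.tcp_to_grasp)
ims=[]
for c in("scene","top"):
    r=ctrl.read_camera(c);ims.append(r["img"]);print(c,r["K"].tolist(),r["eye"],r["orientation"].tolist())
    for q in("rail","carriage","buffer_front","buffer_back","index","pointer","microscope","board"):
        for d in ctrl.spot_point(c,q)[:5]:print(c,q,np.round(d["at"],1),round(d["p"],2))
    cv2.imwrite(f"pics/{c}0.png",cv2.resize(r["img"][:,:,::-1],(800,600),interpolation=cv2.INTER_CUBIC))
print(ctrl.get_obs()["clock"])
E
```

```text
pics
0.0 [0.14534097 0.60735256 0.22181726] [[ 2.32660172e-01 -2.43804576e-04 -9.72558062e-01]
 [ 9.72556826e-01 -1.55599401e-03  2.32660266e-01]
 [-1.57001816e-03 -9.99998760e-01 -1.24904029e-04]] 0.0879021585768737 -0.0187
scene [[350.37017567815496, 0.0, 256.3528010574693], [0.0, 350.37017567815496, 193.69835239771632], [0.0, 0.0, 1.0]] [1.24254498 0.57818121 0.7390278 ] [[-0.5053999145195478, 0.542450980410715, -0.671057270473309], [0.862659881223045, 0.2998631444498859, -0.40730826646272256], [-0.01971942524200863, -0.7847477482937307, -0.6195015059029669]]
scene carriage [180.9 194.1] 0.66
scene buffer_front [187.1 214.4] 0.77
scene buffer_back [171.7 178.2] 0.4
scene index [182.8 179.8] 0.81
scene pointer [203.9 423.4] 0.92
scene pointer [208.9 239.7] 0.74
scene microscope [211.8 253.1] 0.94
scene microscope [207.  431.9] 0.69
scene microscope [186.4 215.5] 0.58
scene board [167.9 192.8] 0.77
top [[425.2974156117667, 0.0, 252.57576433502263], [0.0, 425.2974156117667, 181.66404363705618], [0.0, 0.0, 1.0]] [0.41168172 0.11257086 1.35979303] [[-0.0016003927272749538, -0.9991224588205019, 0.04185392482901637], [-0.999853595917901, 0.0023117838204202166, 0.016954125917026386], [-0.017036005199612604, -0.04182066398375463, -0.9989798829760271]]
top rail [167.8 284.4] 0.88
top rail [143.7 335.7] 0.54
top carriage [167.6 333.5] 0.64
top buffer_front [167.  305.2] 0.89
top buffer_front [166.6 333.2] 0.67
top buffer_back [168.8 358.9] 0.79
top index [146.3 336.6] 0.81
top pointer [242.8 105.8] 0.98
top pointer [140.6 254. ] 0.69
top board [167.  334.4] 0.58
0.9
```

View images.

View pics/scene0.png

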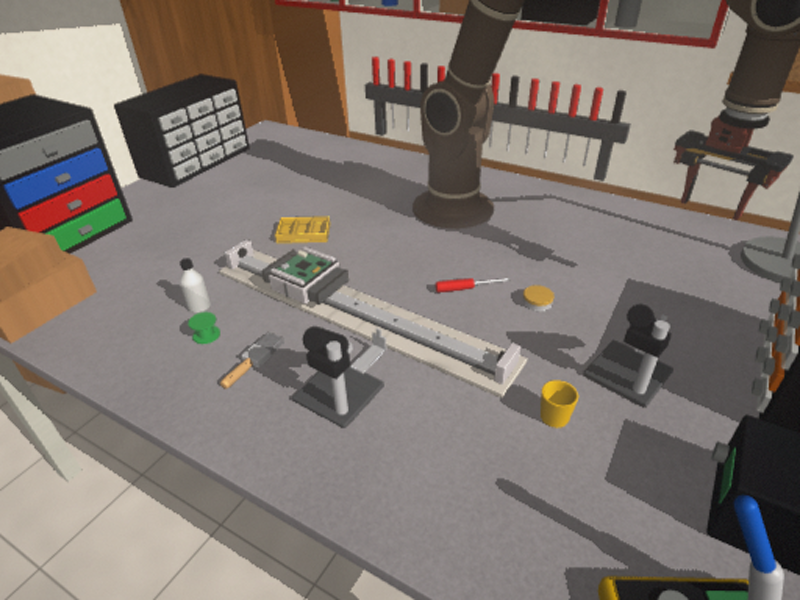

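View pics/top0.png

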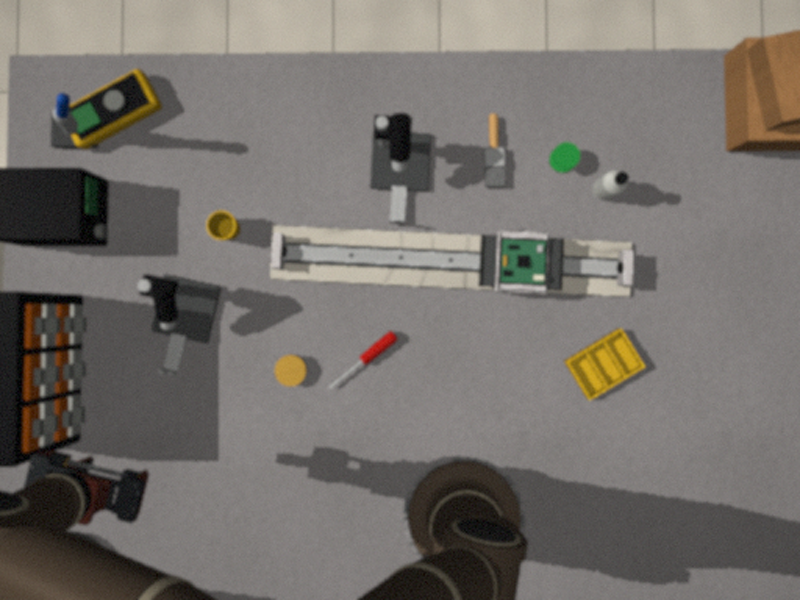

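```bash
cat > h.py <<'E'
import numpy as np
S=dict(K=np.array([[350.37,0,256.353],[0,350.37,193.698],[0,0,1]]),e=np.array([1.24254498,0.57818121,0.7390278]),R=np.array([[-0.5053999145195478,0.542450980410715,-0.671057270473309],[0.862659881223045,0.2998631444498859,-0.40730826646272256],[-0.01971942524200863,-0.7847477482937307,-0.6195015059029669]]))
T=dict(K=np.array([[425.297,0,252.576],[0,425.297,181.664],[0,0,1]]),e=np.array([0.41168172,0.11257086,1.35979303]),R=np.array([[-0.0016003927272749538,-0.9991224588205019,0.04185392482901637],[-0.999853595917901,0.0023117838204202166,0.016954125917026386],[-0.017036005199612604,-0.04182066398375463,-0.9989798829760271]]))
def ray(C,rc):
    d=C['R']@np.linalg.inv(C['K'])@np.array([rc[1],rc[0],1.]);return d/np.linalg.norm(d)
def atz(C,rc,z):
    d=ray(C,rc);return C['e']+d*(z-C['e'][2])/d[2]
def tri(a,b):
    A=np.zeros((3,3));v=np.zeros(3);P=[]
    for C,rc in((S,a),(T,b)):
        d=ray(C,rc);M=np.eye(3)-np.outer(d,d);A+=M;v+=M@C['e'];P.append((M,C['e']))
    x=np.linalg.solve(A,v);return x,[round(1e3*np.linalg.norm(M@(x-e)),1) for M,e in P]
E
python3 - <<'E'
from h import *
np.set_printoptions(precision=4,suppress=True)
for n,a,b in(("ptr",(208.9,239.7),(140.6,254.)),("index",(182.8,179.8),(146.3,336.6)),("bf",(187.1,214.4),(167,305.2)),("bb",(171.7,178.2),(168.8,358.9)),("board",(167.9,192.8),(167,334.4))):print(n,*tri(a,b))
for n,p,z in(("ptr",(140.6,254.),.06),("index",(146.3,336.6),.06),("bf",(167,305.2),.034),("bb",(168.8,358.9),.034),("board",(167,334.4),.075),("rail",(167.8,284.4),0)):print(n,atz(T,p,z))
import cv2
im=cv2.imread('pics/top0.png')
# pale plate corners (px 800x600 -> 512)
hsv=cv2.cvtColor(im,cv2.COLOR_BGR2HSV)
crop=im[210:310,250:650];cv2.imwrite('pics/c0.png',cv2.resize(crop,(800,200)))
m=((im.astype(int).min(2)>140)).astype(np.uint8);m[:220]=0;m[302:]=0;m[:,:262]=0;m[:,640:]=0
r=cv2.minAreaRect(np.argwhere(m)[:,::-1].astype(np.float32));print(r)
bp=cv2.boxPoints(r)
for p in bp:print(p,atz(T,(p[1]*.64,p[0]*.64),.012))
E
```

```text
ptr [0.5935 0.128  0.0609] [np.float64(2.4), np.float64(2.4)]
index [ 0.5741 -0.1231  0.055 ] [np.float64(0.6), np.float64(0.6)]
bf [ 0.5127 -0.0292  0.0307] [np.float64(0.3), np.float64(0.3)]
bb [ 0.5054 -0.1942  0.0342] [np.float64(1.9), np.float64(1.9)]
board [ 0.5098 -0.1131  0.0791] [np.float64(1.4), np.float64(1.4)]
ptr [0.5924 0.1301 0.06  ]
index [ 0.5738 -0.1227  0.06  ]
bf [ 0.5126 -0.0291  0.034 ]
bb [ 0.5065 -0.1958  0.034 ]
board [ 0.5092 -0.1127  0.075 ]
rail [0.5128 0.0337 0.    ]
((451.1571044921875, 255.39974975585938), (363.0953369140625, 65.78565216064453), 2.8713629245758057)
[268.1896 279.1569] [0.4783 0.3931 0.012 ]
[271.4851 213.4538] [0.6129 0.3872 0.012 ]
[634.1246 231.6426] [ 0.5728 -0.3496  0.012 ]
[630.8291 297.3457] [ 0.4398 -0.3408  0.012 ]
```

View pics/c0.png

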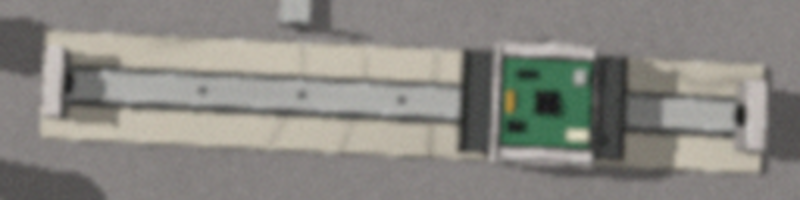

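Run:
```python
from h import *
np.set_printoptions(precision=4,suppress=True)
c=[(47,31),(40,135),(765,66),(762,172)]
w=[atz(T,((y/2+210)*.64,(x/2+250)*.64),.012) for x,y in c]
print(*w)
L=(w[0]+w[1])/2;R=(w[2]+w[3])/2;u=(L-R)[:2];print("len",np.linalg.norm(u));u/=np.linalg.norm(u)
O=((L+R)/2)[:2];n=np.array([u[1],-u[0]])
print("u",u,np.degrees(np.arctan2(-u[0],u[1])),"O",O,"n",n)
P=dict(ptr=[.593,.129],ptrT=[.5924,.1301],index=[.574,-.1229],bf=[.5126,-.0291],bb=[.506,-.195],board=[.5095,-.113])
for k,p in P.items():p=np.array(p)-O;print(k,"s",p@u,"x",p@n)
# from crop px at top edges: buffers z .062, board edges z.075
for k,x,y,z in(("bf",461,100,.062),("bb",626,108,.062),("blkL",66,80,.054),("blkR",744,115,.054),("boardL",503,100,.075),("boardR",593,104,.075)):
    p=atz(T,((y/2+210)*.64,(x/2+250)*.64),z)[:2]-O;print(k,p@u,p@n)
```

```text
[0.5881 0.3829 0.012 ] [0.4817 0.3894 0.012 ] [ 0.5498 -0.346   0.012 ] [ 0.4425 -0.3412  0.012 ]
len 0.7307909446400274
u [0.053  0.9986] -3.0399962707264496 O [0.5155 0.0213] n [ 0.9986 -0.053 ]
ptr s 0.11164660827981233 x 0.0716627238891004
ptrT s 0.11271324048099468 x 0.07100523187591636
index s -0.14090653533823416 x 0.06604848764163361
bf s -0.05049476416555969 x -0.00023960807260414244
bb s -0.2165113207803036 x 0.0019678632824824153
board s -0.13444109898184367 x 0.0011142275571338128
bf -0.05462237427224881 -0.00032028240660968816
bb -0.21524011677153593 -8.592109074744898e-05
blkL 0.33456799585278046 0.0006174583408825306
blkR -0.33224811418131406 -0.0005028414321126906
boardL -0.0936756353834693 0.0006256842495770443
boardR -0.18038736906127759 0.0011011794825226036
```

```bash
python3 -m jog '[{"offset":[-1,0,-1],"rot":[0,-0.02894,0],"claw":0},{"offset":[-1,0,-1],"rot":[0,-0.02894,0],"claw":0},{"offset":[-1,0,-1],"rot":[0,-0.02894,0],"claw":0}]'; python3 -m jog '[{"offset":[-0.95,0,-0.8],"rot":[0,0,0],"claw":0},{"offset":[-0.95,0,-0.8],"rot":[0,0,0],"claw":0},{"offset":[-0.95,0,-0.8],"rot":[0,0,0],"claw":0}]'; python3 -c "
from workcell import ctrl
o=ctrl.get_obs();print(o['clock'],o['ee_pos'],o['tool_rot'],o['ft_force'],o['gripper_width'])"
```

```text
clock: 1.27
ee_pos: [0.2358, 0.4608, 0.2227]
tool_rot: [[0.055, 0.0, -0.999], [0.999, -0.0, 0.055], [-0.0, -1.0, -0.0]]
ft_force: [0.7, 0.4, 0.1]
gripper_width: 0.061
clock: 1.65
ee_pos: [0.3263, 0.3411, 0.2231]
tool_rot: [[0.058, 0.001, -0.998], [0.998, 0.0, 0.058], [0.0, -1.0, -0.001]]
ft_force: [-0.4, 0.4, 0.5]
gripper_width: 0.0313
1.65 [0.32627718 0.34109954 0.22305356] [[ 5.75998344e-02  9.13104936e-04 -9.98339334e-01]
 [ 9.98339747e-01  3.68225604e-05  5.75998919e-02]
 [ 8.93561561e-05 -9.99999582e-01 -9.09467978e-04]] [-0.37551731  0.42060629  0.49480583] 0.031285479072148605
```

```bash
for i in 1; do
python3 -m jog '[{"offset":[-0.957,0,-0.572],"rot":[0,0,0],"claw":0},{"offset":[-0.957,0,-0.572],"rot":[0,0,0],"claw":0},{"offset":[-0.957,0,-0.572],"rot":[0,0,0],"claw":0}]'
python3 -m jog '[{"offset":[-0.957,0,-0.572],"rot":[0,0,0],"claw":0},{"offset":[-0.957,0,-0.572],"rot":[0,0,0],"claw":0},{"offset":[-0.957,0,-0.572],"rot":[0,0,0],"claw":0}]'
python3 -m jog '[{"offset":[-0.957,0,-0.572],"rot":[0,0,0],"claw":0},{"offset":[-0.957,0,-0.572],"rot":[0,0,0],"claw":0},{"offset":[-0.957,0,-0.572],"rot":[0,0,0],"claw":0}]'
python3 -m jog '[{"offset":[-0.957,0,0],"rot":[0,0,0],"claw":0},{"offset":[-0.957,0,0],"rot":[0,0,0],"claw":0},{"offset":[-0.957,0,0],"rot":[0,0,0],"claw":0}]'
python3 -m jog '[{"offset":[-0.957,0,0],"rot":[0,0,0],"claw":0},{"offset":[-0.957,0,0],"rot":[0,0,0],"claw":0},{"offset":[-0.957,0,0],"rot":[0,0,0],"claw":0}]'
done
python3 - <<'E'
from workcell import ctrl
import numpy as np
o=ctrl.get_obs();print(o['clock'],o['ee_pos'],o['tool_rot'],o['ft_force'],o['gripper_width'],o['q'])
p=o['ee_pos'][:2]-np.array([.5155,.0213]);print("s",p@[.053,.9986],"n",p@[.9986,-.053])
E
```

```text
clock: 2.02
ee_pos: [0.3883, 0.2222, 0.223]
tool_rot: [[0.059, 0.001, -0.998], [0.998, -0.0, 0.059], [-0.0, -1.0, -0.001]]
ft_force: [1.0, 0.8, 0.3]
gripper_width: 0.0018
clock: 2.4
ee_pos: [0.4503, 0.1046, 0.2229]
tool_rot: [[0.058, 0.001, -0.998], [0.998, -0.001, 0.058], [-0.0, -1.0, -0.001]]
ft_force: [0.2, 0.2, -0.2]
gripper_width: 0.0008
clock: 2.78
ee_pos: [0.5126, -0.0131, 0.2227]
tool_rot: [[0.057, 0.001, -0.998], [0.998, -0.001, 0.057], [-0.001, -1.0, -0.001]]
ft_force: [-0.5, 1.2, -0.3]
gripper_width: 0.0006
clock: 3.15
ee_pos: [0.5048, -0.1274, 0.2227]
tool_rot: [[0.058, 0.0, -0.998], [0.998, -0.001, 0.058], [-0.001, -1.0, -0.0]]
ft_force: [0.0, 0.6, -0.5]
gripper_width: 0.0005
clock: 3.52
ee_pos: [0.4991, -0.2415, 0.2225]
tool_rot: [[0.056, -0.0, -0.998], [0.998, -0.001, 0.056], [-0.001, -1.0, 0.0]]
ft_force: [0.2, 1.4, -0.5]
gripper_width: 0.0006
3.525 [ 0.49909481 -0.24147206  0.22252871] [[ 5.64976315e-02 -1.96738596e-04 -9.98402714e-01]
 [ 9.98402480e-01 -7.00829996e-04  5.64977564e-02]
 [-7.10825860e-04 -9.99999735e-01  1.56829067e-04]] [ 0.1819628   1.37403409 -0.54325201] 0.0005815461417823214 [-0.06062841  0.31152191  0.53657833  1.79818247 -0.17779834  1.07991799
  2.05329165]
s -0.2632736561581176 n -0.0024553075723407277
```

```bash
python3 -m jog '[{"offset":[0,0.752,0],"rot":[0,0,0],"claw":0},{"offset":[0,0.752,0],"rot":[0,0,0],"claw":0}]'
python3 -m jog '[{"offset":[0,0.4,0],"rot":[0,0,0],"claw":0},{"offset":[0,0.752,0],"rot":[0,0,0],"claw":0},{"offset":[0,0.752,0],"rot":[0,0,0],"claw":0}]'
python3 - <<'E'
from workcell import ctrl
import numpy as np,cv2
np.set_printoptions(precision=4,suppress=True)
o=ctrl.get_obs();print(o['clock'],o['ee_pos'])
p=o['ee_pos'][:2]-np.array([.5155,.0213]);print("s",p@[.053,.9986],"n",p@[.9986,-.053])
t=ctrl.read_camera("top")["img"][:,:,::-1];s=ctrl.read_camera("scene")["img"][:,:,::-1]
a=cv2.resize(t[120:210,160:420],None,fx=3,fy=3,interpolation=cv2.INTER_CUBIC)
b=cv2.resize(s[110:220,120:380],None,fx=3,fy=3,interpolation=cv2.INTER_CUBIC)
cv2.imwrite("pics/a1.png",np.vstack([a,b[:,:a.shape[1]]]))
E
```

```text
clock: 3.78
ee_pos: [0.4992, -0.2354, 0.1295]
tool_rot: [[0.05, -0.003, -0.999], [0.999, 0.003, 0.05], [0.003, -1.0, 0.003]]
ft_force: [0.0, 0.2, 0.6]
gripper_width: 0.0006
clock: 4.15
ee_pos: [0.4981, -0.2357, 0.0394]
tool_rot: [[0.05, -0.006, -0.999], [0.999, 0.004, 0.05], [0.003, -1.0, 0.006]]
ft_force: [-0.3, 0.1, 1.6]
gripper_width: 0.0004
4.15 [ 0.4981 -0.2357  0.0394]
s -0.2575620042346278 n -0.0037522726378643938
```

View pics/a1.png

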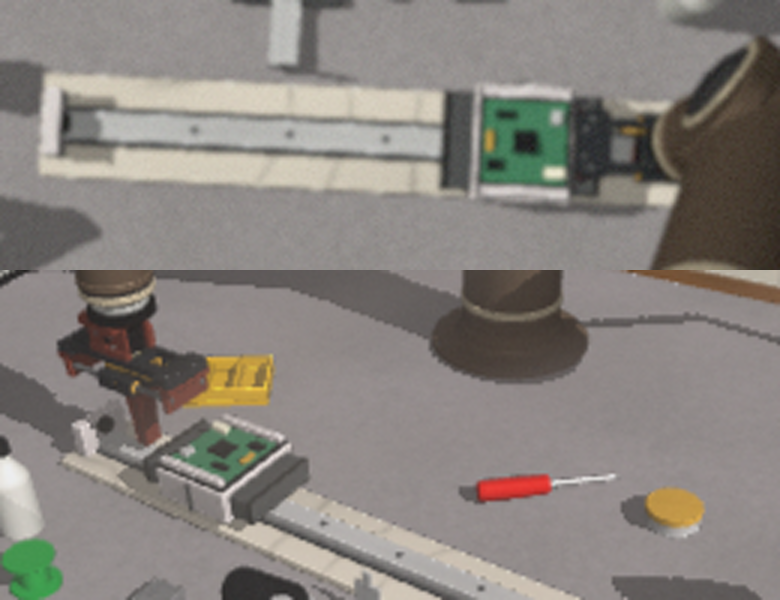

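```bash
cat > m.py <<'E'
from h import *
import cv2
O=np.array([.5155,.0213]);u=np.array([.053,.9986]);n=np.array([.9986,-.053])
def cen(img,C):  # rgb
    hsv=cv2.cvtColor(np.ascontiguousarray(img),cv2.COLOR_RGB2HSV)
    m=cv2.inRange(hsv,(55,90,30),(90,255,255))
    m=cv2.morphologyEx(m,cv2.MORPH_CLOSE,np.ones((7,7),np.uint8))
    k,l,st,ce=cv2.connectedComponentsWithStats(m);out=[]
    for i in range(1,k):
        p=atz(C,ce[i][::-1],.075)[:2]-O
        if st[i,4]>60 and abs(p@n)<.04:out.append((round(p@u,4),round(p@n,4),int(st[i,4]),(st[i,2],st[i,3])))
    return out
if __name__=="__main__":
    from workcell import ctrl
    import sys
    for c in sys.argv[1:]:
        t=ctrl.get_obs()["clock"];im=ctrl.read_camera(c)["img"]
        cv2.imwrite(f"pics/m_{c}_{t:.2f}.png",im[:,:,::-1])
        print(c,round(t,3),cen(im,T if c=="top" else S))
E
python3 - <<'E'
from m import *
for f,C in(("top0",T),("scene0",S)):print(f,cen(cv2.resize(cv2.imread(f"pics/{f}.png"),(512,384),interpolation=cv2.INTER_AREA)[:,:,::-1],C))
E
python3 m.py top scene
```

```text
top0 [(np.float64(-0.1348), np.float64(0.0028), 646, (np.int32(28), np.int32(27)))]
scene0 []
top 4.25 [(np.float64(-0.1342), np.float64(0.0028), 662, (np.int32(28), np.int32(27)))]
scene 4.3 []
```

```bash
python3 -m jog '[{"offset":[0.05,0,0],"rot":[0,0,0],"claw":0},{"offset":[0.1,0,0],"rot":[0,0,0],"claw":0},{"offset":[0.15,0,0],"rot":[0,0,0],"claw":0},{"offset":[0.2,0,0],"rot":[0,0,0],"claw":0},{"offset":[0.25,0,0],"rot":[0,0,0],"claw":0},{"offset":[0.3,0,0],"rot":[0,0,0],"claw":0},{"offset":[0.35,0,0],"rot":[0,0,0],"claw":0},{"offset":[0.4,0,0],"rot":[0,0,0],"claw":0},{"offset":[0.45,0,0],"rot":[0,0,0],"claw":0},{"offset":[0.5,0,0],"rot":[0,0,0],"claw":0},{"offset":[0.55,0,0],"rot":[0,0,0],"claw":0},{"offset":[0.6,0,0],"rot":[0,0,0],"claw":0},{"offset":[0.65,0,0],"rot":[0,0,0],"claw":0},{"offset":[0.65,-0.4,0],"rot":[0,0,0],"claw":0},{"offset":[0.65,-0.8,0],"rot":[0,0,0],"claw":0},{"offset":[0.65,-0.8,0],"rot":[0,0,0],"claw":0}]'
python3 m.py top scene; python3 -c "
from workcell import ctrl
print([(d['at'],d['p']) for d in ctrl.spot_point('scene','board')[:2]])"
```

```text
clock: 6.35
ee_pos: [0.5056, -0.1625, 0.1414]
tool_rot: [[0.053, 0.006, -0.999], [0.999, -0.001, 0.053], [-0.0, -1.0, -0.006]]
ft_force: [0.5, -0.8, -0.6]
gripper_width: 0.0009
top 6.35 [(np.float64(-0.0615), np.float64(0.003), 665, (np.int32(29), np.int32(28)))]
scene 6.4 []
[([176.2, 212.1], 0.84), ([149.6, 194.9], 0.27)]
```

```bash
python3 -m jog '[{"offset":[0.5,0,0],"rot":[0,0,0],"claw":0},{"offset":[1,0,0],"rot":[0,0,0],"claw":0}]'
python3 -m jog '[{"offset":[0.5,0,0],"rot":[0,0,0],"claw":0},{"offset":[1,0,0],"rot":[0,0,0],"claw":0}]'
python3 -m jog '[{"offset":[0.55,0,0],"rot":[0,0,0],"claw":0},{"offset":[1,0,0],"rot":[0,0,0],"claw":0},{"offset":[1,0.42,0],"rot":[0,0,0],"claw":0},{"offset":[1,0.837,0],"rot":[0,0,0],"claw":0}]'
python3 m.py top; python3 -c "
from workcell import ctrl
print([(d['at'],d['p']) for d in ctrl.spot_point('scene','board')[:2]])
o=ctrl.get_obs();print(o['clock'],o['ee_pos'],o['ft_force'])"
```

```text
clock: 6.75
ee_pos: [0.5089, -0.0415, 0.1367]
tool_rot: [[0.055, -0.002, -0.998], [0.998, -0.0, 0.055], [-0.001, -1.0, 0.002]]
ft_force: [1.5, 1.2, 0.6]
gripper_width: 0.0006
clock: 7.0
ee_pos: [0.5151, 0.0793, 0.1367]
tool_rot: [[0.053, -0.002, -0.999], [0.999, -0.001, 0.053], [-0.001, -1.0, 0.002]]
ft_force: [0.9, 0.2, 0.3]
gripper_width: 0.0005
clock: 7.5
ee_pos: [0.5214, 0.1985, 0.0351]
tool_rot: [[0.051, -0.001, -0.999], [0.999, -0.0, 0.051], [-0.0, -1.0, 0.001]]
ft_force: [0.4, 0.2, 0.1]
gripper_width: 0.0005
top 7.5 [(np.float64(0.0281), np.float64(0.0037), 648, (np.int32(29), np.int32(28)))]
[([176.2, 212.1], 0.84), ([149.6, 194.9], 0.27)]
7.6 [0.51778949 0.19580575 0.03180206] [-0.45643324 -0.54064144  0.49254305]
```

```bash
python3 m.py top
python3 -m jog '[{"offset":[0,-0.06,0],"rot":[0,0,0],"claw":0},{"offset":[0,-0.06,0],"rot":[0,0,0],"claw":0}]'
python3 m.py top;  python3 - <<'E'
from workcell import ctrl
from m import *
o=ctrl.get_obs();p=o['ee_pos'][:2]-O;print(o['clock'],o['ee_pos'],"s",p@u,p@n)
E
```

```text
top 7.6 [(np.float64(0.0337), np.float64(0.0017), 668, (np.int32(28), np.int32(28)))]
clock: 7.9
ee_pos: [0.5242, 0.1978, 0.0475]
tool_rot: [[0.054, 0.004, -0.999], [0.999, 0.002, 0.054], [0.002, -1.0, -0.004]]
ft_force: [0.4, 0.3, -0.6]
gripper_width: 0.0003
top 7.9 [(np.float64(0.0534), np.float64(0.0028), 606, (np.int32(29), np.int32(27)))]
7.95 [0.52383998 0.1978954  0.04716666] s 0.1767901813632403 -0.001031249634894759
```

```bash
cat > sim.py <<'E'
import numpy as np
from scipy.optimize import least_squares
k=40.;c=.3
def run(s,v,t,T,m,fin,h,sgn):  # sgn=+1: finger behind pushing back buffer; -1: finger in front
    dt=.001;tr=[]
    while t<T:
        f=fin(t);fv=(fin(t+dt)-f)/dt;F=0
        if sgn>0: d=(f+h)-(s-.08);F=max(0,k*d+c*(fv-v)) if d>0 else 0
        else: d=(s+.08)-(f-h);F=-max(0,k*d+c*(v-fv)) if d>0 else 0
        fr=.25*v+.006*np.sign(v)
        a=(F-fr)/m
        if v==0 and abs(F)<.006:a=0
        vn=v+a*dt
        if v*vn<0 and abs(F)<.006:vn=0
        v=vn;s+=v*dt;t+=dt;tr.append((t,s,v,F))
    return np.array(tr)
D=np.array([(6.35,-.0615),(7.5,.0281),(7.6,.0337),(7.9,.0534)])
if __name__=="__main__":
    for lag in(0.03,):
      push=lambda t:-.2617+.048*np.clip(t-4.35-lag,0,1.625)
      for m in(1.4,1.7,2.0,2.3,2.6):
        def r(x):
            tr=run(-.1345,0.,4.5,7.95,m,push,x[0],1);return (np.interp(D[:,0],tr[:,0],tr[:,1])-D[:,1])*1e3
        q=least_squares(r,[.012],diff_step=.1);tr=run(-.1345,0.,4.5,7.95,m,push,q.x[0],1)
        print(m,q.x.round(4),q.fun.round(1),"end",tr[-1,1:3].round(4),"vmax",tr[:,2].max().round(4),"sep",tr[tr[:,3]>0][-1,0])
    from scipy.optimize import curve_fit
    for m in(1.4,2.,2.6):
        def mod(t,s0,v0):
            tr=run(s0,v0,6.35,7.96,m,lambda t:9.,0,-1);return np.interp(t,tr[:,0],tr[:,1])
        p,_=curve_fit(mod,D[:,0],D[:,1],p0=[-.0615,.08],diff_step=1e-3) if 0 else curve_fit(mod,D[:,0],D[:,1],p0=[-.0615,.08],method='trf',diff_step=1e-2)
        tr=run(*p,6.35,7.95,m,lambda t:9.,0,-1);print("coast",m,p.round(4),((mod(D[:,0],*p)-D[:,1])*1e3).round(1),tr[-1,1:3].round(4))
E
python3 sim.py
```

```text
1.4 [0.0111] [ 7.7 -2.8 -2.5 -5.4] end [0.0506 0.0531] vmax 0.0908 sep 5.733000000000412
1.7 [0.0088] [ 2.7 -1.5 -0.6 -1.4] end [0.055  0.0604] vmax 0.0912 sep 5.8400000000004475
2.0 [0.0077] [-0.8 -0.8  0.6  1.3] end [0.0579 0.0656] vmax 0.0916 sep 5.9180000000004735
2.3 [0.0072] [-3.4 -0.4  1.3  3.1] end [0.06   0.0694] vmax 0.0919 sep 5.980000000000494
2.6 [0.007] [-5.5 -0.4  1.6  4.2] end [0.0612 0.0723] vmax 0.0921 sep 6.014000000000506
coast 1.4 [-0.0616  0.0883] [ 0.  -0.5  0.6 -0.1] [0.0564 0.0604]
coast 2.0 [-0.0614  0.0843] [ 0.2 -1.1  0.2  0.6] [0.0573 0.0647]
coast 2.6 [-0.0613  0.0822] [ 0.3 -1.4  0.1  1. ] [0.0578 0.067 ]
```

```bash
cat > plan.py <<'E'
from sim import *
from scipy.optimize import minimize
def fin_(vf,n,stop=40):
    return lambda t:.1763+vf*np.clip(t-7.98-.125*n,0,.125*stop)
def ev(vf,n,m=1.9,h=.010,s=.0568,v=.063):
    tr=run(s,v,7.95,12.5,m,fin_(vf,n),h,-1);c=tr[tr[:,3]<0]
    return tr[-1,1].round(4),"vend",tr[-1,2].round(4),"contact",c[0,0].round(2),c[-1,0].round(2),"vsep",np.interp(c[-1,0],tr[:,0],tr[:,2]).round(4),"Fmax",-c[:,3].min().round(2)
if __name__=="__main__":
    for n in(0,1,2,3):
        for vf in(.024,.027,.030,.033):print(n,vf,*ev(vf,n))
E
python3 plan.py
```

```text
0 0.024 0.1206 vend 0.0 contact 8.79 9.45 vsep -0.0026 Fmax 0.24
0 0.027 0.1299 vend 0.0 contact 8.88 9.53 vsep 0.0033 Fmax 0.2
0 0.03 0.1491 vend 0.0 contact 9.0 9.64 vsep 0.0101 Fmax 0.17
0 0.033 0.1758 vend 0.005 contact 9.17 9.8 vsep 0.0174 Fmax 0.13
1 0.024 0.1146 vend 0.0 contact 8.69 9.35 vsep -0.0035 Fmax 0.25
1 0.027 0.1223 vend 0.0 contact 8.75 9.41 vsep 0.0021 Fmax 0.22
1 0.03 0.1373 vend 0.0 contact 8.83 9.48 vsep 0.0086 Fmax 0.18
1 0.033 0.1605 vend 0.0028 contact 8.94 9.58 vsep 0.0153 Fmax 0.15
2 0.024 0.1084 vend 0.0 contact 8.59 9.25 vsep -0.0043 Fmax 0.25
2 0.027 0.1151 vend 0.0 contact 8.63 9.29 vsep 0.001 Fmax 0.23
2 0.03 0.1262 vend 0.0 contact 8.68 9.33 vsep 0.0072 Fmax 0.2
2 0.033 0.1455 vend 0.0009 contact 8.74 9.38 vsep 0.0135 Fmax 0.16
3 0.024 0.1022 vend 0.0 contact 8.5 9.16 vsep -0.0052 Fmax 0.26
3 0.027 0.1085 vend 0.0 contact 8.52 9.17 vsep -0.0 Fmax 0.24
3 0.03 0.1159 vend 0.0 contact 8.53 9.18 vsep 0.0058 Fmax 0.21
3 0.033 0.1309 vend 0.0 contact 8.56 9.2 vsep 0.0117 Fmax 0.18
```

```bash
python3 -m jog '[{"offset":[0,0,0],"rot":[0,0,0],"claw":0},{"offset":[0,0,0],"rot":[0,0,0],"claw":0}]'
python3 m.py top;  python3 - <<'E'
from workcell import ctrl
from m import *
from plan import *
o=ctrl.get_obs();p=o['ee_pos'][:2]-O;print(o['clock'],o['ee_pos'],"s",p@u,p@n)
for m,v in((1.4,.0604),(1.9,.063),(1.9,.066),(2.6,.067)):
    tr=run(.0568,v,7.95,8.26,m,lambda t:9,0,-1);print(m,v,np.interp(8.2,tr[:,0],tr[:,1]),tr[-10,1:3])
E
```

```text
clock: 8.2
ee_pos: [0.5226, 0.1976, 0.0455]
tool_rot: [[0.053, 0.001, -0.999], [0.999, 0.001, 0.053], [0.001, -1.0, -0.001]]
ft_force: [0.2, -0.0, -0.4]
gripper_width: 0.0004
top 8.2 [(np.float64(0.0628), np.float64(0.0017), 422, (np.int32(29), np.int32(27)))]
8.25 [0.52251834 0.19752352 0.04523028] s 0.17634877779162164 -0.0023313292569514723
1.4 0.0604 0.07143406556412538 [0.07436343 0.0559686 ]
1.9 0.063 0.07219472944219087 [0.0753091  0.05961046]
1.9 0.066 0.072932478733301 [0.07619727 0.06249358]
2.6 0.067 0.07327764672080243 [0.0766375  0.06439537]
```

```bash
cat > tm.py <<'E'
from m import *
import glob,sys
fs=sorted(glob.glob("pics/m_top_*.png"),key=lambda f:float(f[:-4].split("_")[-1]))
U=4
def ld(f):return cv2.resize(cv2.imread(f),None,fx=U,fy=U,interpolation=cv2.INTER_CUBIC)
ref=ld("pics/m_top_7.50.png")
# rear part of the board: project s=.0281-(.006...046)
def px(s,nn,z=.075):
    X=np.array([*(O+s*u+nn*n),z]);q=T['K']@T['R'].T@(X-T['e']);return q[:2]/q[2]
for lo,hi,na,nb in((-.058,-.010,-.05,.05),(-.058,.0,-.05,0.0)):
    s0=.0281
    P=np.array([px(s0+a,b) for a in(lo,hi) for b in(na,nb)])*U
    x0,y0=P.min(0).astype(int);x1,y1=P.max(0).astype(int);t=ref[y0:y1,x0:x1]
    for f in fs:
        r=cv2.matchTemplate(ld(f),t,cv2.TM_CCOEFF_NORMED);r[:y0-30]=-1;r[y0+30:]=-1
        _,mx,_,loc=cv2.minMaxLoc(r)
        c0=((x0+x1)/2/U,(y0+y1)/2/U);c=c0[0]+(loc[0]-x0)/U,c0[1]+(loc[1]-y0)/U
        d=(atz(T,c[::-1],.075)-atz(T,c0[::-1],.075))[:2]@u
        print(f[11:],round(s0+d,4),round(mx,3))
E
python3 tm.py
python3 - <<'E'
import cv2
im=cv2.imread('pics/m_top_8.20.png')
cv2.imwrite('pics/v82.png',cv2.resize(im[110:220,170:370],None,fx=4,fy=4,interpolation=cv2.INTER_CUBIC))
E
```

```text
4.25.png -0.134 0.849
6.35.png -0.0602 0.858
7.50.png 0.0281 1.0
7.60.png 0.0349 0.986
7.90.png 0.0554 0.957
8.20.png 0.0751 0.948
4.25.png -0.1331 0.907
6.35.png -0.0602 0.912
7.50.png 0.0281 1.0
7.60.png 0.0349 0.98
7.90.png 0.0553 0.916
8.20.png 0.075 0.93
```

View pics/v82.png

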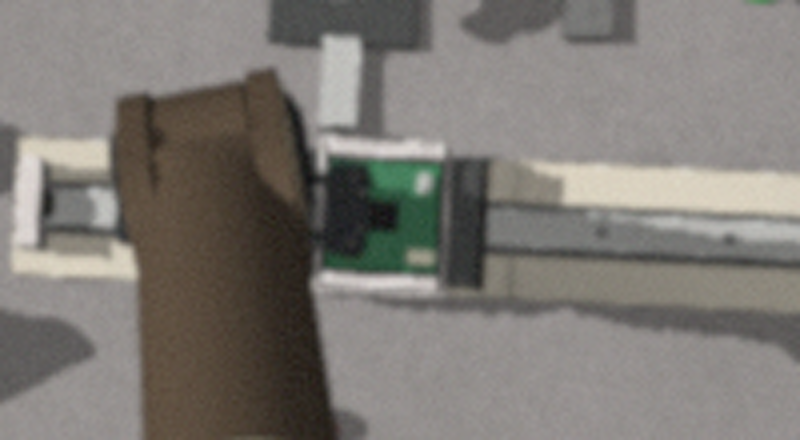

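```bash
cat > p2.py <<'E'
from m import *
from sim import *
for z in(.005,.012,.03,.06):
    p=atz(T,(140,255.2),z)[:2]-O;print("plate",z,p@u,p@n)
def ev(vf,n,m=2.1,h=.0105,s=.0775,v=.063,x0=.1763):
    f=lambda t:x0+vf*np.clip(t-8.28-.125*n,0,5)
    tr=run(s,v,8.25,12.5,m,f,h,-1);c=tr[tr[:,3]<0]
    return tr[-1,1].round(4),"vend",tr[-1,2].round(4),"contact",c[0,0].round(2),c[-1,0].round(2),"vsep",np.interp(c[-1,0],tr[:,0],tr[:,2]).round(4),"fing",f(c[-1,0]).round(4)
for n in(0,.5,1):
  for vf in(.024,.026,.028,.03,.032):print(n,vf,*ev(vf,n))
print()
for kw in(dict(m=1.7),dict(m=2.5),dict(h=.008),dict(h=.0135),dict(v=.06),dict(v=.066),dict(s=.075),dict(s=.079)):print(kw,*ev(.028,.5,**kw))
E
python3 p2.py
```

```text
plate 0.005 0.1100807420166721 0.08071005448062542
plate 0.012 0.1099544642704508 0.07973238307108144
plate 0.03 0.10962975006588181 0.07721837087511137
plate 0.06 0.10908855972493343 0.07302835054849459
0 0.024 0.0957 vend 0.0 contact 8.45 9.15 vsep -0.0089 fing 0.1971
0 0.026 0.1047 vend 0.0 contact 8.46 9.16 vsep -0.0051 fing 0.1991
0 0.028 0.1104 vend 0.0 contact 8.47 9.16 vsep -0.0015 fing 0.201
0 0.03 0.1134 vend 0.0 contact 8.48 9.17 vsep 0.002 fing 0.2031
0 0.032 0.1202 vend 0.0 contact 8.5 9.18 vsep 0.0059 fing 0.2052
0.5 0.024 0.0924 vend 0.0 contact 8.41 9.11 vsep -0.0093 fing 0.1947
0.5 0.026 0.1013 vend 0.0 contact 8.41 9.11 vsep -0.0056 fing 0.1963
0.5 0.028 0.1069 vend 0.0 contact 8.42 9.11 vsep -0.002 fing 0.1978
0.5 0.03 0.1094 vend 0.0 contact 8.42 9.11 vsep 0.0014 fing 0.1994
0.5 0.032 0.115 vend 0.0 contact 8.43 9.12 vsep 0.0053 fing 0.2011
1 0.024 0.0887 vend 0.0 contact 8.38 9.07 vsep -0.0098 fing 0.1922
1 0.026 0.0975 vend 0.0 contact 8.38 9.06 vsep -0.0061 fing 0.1934
1 0.028 0.1032 vend 0.0 contact 8.38 9.06 vsep -0.0026 fing 0.1946
1 0.03 0.1055 vend 0.0 contact 8.38 9.05 vsep 0.0006 fing 0.1958
1 0.032 0.1096 vend 0.0 contact 8.38 9.05 vsep 0.0044 fing 0.1969

{'m': 1.7} 0.1053 vend 0.0 contact 8.42 9.04 vsep -0.0013 fing 0.1958
{'m': 2.5} 0.1082 vend 0.0 contact 8.42 9.18 vsep -0.0024 fing 0.1996
{'h': 0.008} 0.1118 vend 0.0 contact 8.49 9.19 vsep -0.0013 fing 0.1999
{'h': 0.0135} 0.1008 vend 0.0 contact 8.34 9.02 vsep -0.0027 fing 0.1954
{'v': 0.06} 0.1079 vend 0.0 contact 8.43 9.12 vsep 0.0004 fing 0.1982
{'v': 0.066} 0.104 vend 0.0 contact 8.4 9.1 vsep -0.0046 fing 0.1975
{'s': 0.075} 0.1093 vend 0.0 contact 8.49 9.19 vsep -0.0013 fing 0.1999
{'s': 0.079} 0.1054 vend 0.0 contact 8.37 9.07 vsep -0.0023 fing 0.1966
```

```bash
python3 -m jog '[{"offset":[0.032,0,0],"rot":[0,0,0],"claw":0},{"offset":[0.062,0,0],"rot":[0,0,0],"claw":0},{"offset":[0.092,0,0],"rot":[0,0,0],"claw":0},{"offset":[0.122,0,0],"rot":[0,0,0],"claw":0},{"offset":[0.152,0,0],"rot":[0,0,0],"claw":0},{"offset":[0.182,0,0],"rot":[0,0,0],"claw":0},{"offset":[0.212,0,0],"rot":[0,0,0],"claw":0},{"offset":[0.242,0,0],"rot":[0,0,0],"claw":0},{"offset":[0.272,0,0],"rot":[0,0,0],"claw":0},{"offset":[0.302,0,0],"rot":[0,0,0],"claw":0}]'
python3 m.py top;
python3 -m jog '[{"offset":[0.03,0,0],"rot":[0,0,0],"claw":0},{"offset":[0.06,0,0],"rot":[0,0,0],"claw":0},{"offset":[0.09,0,0],"rot":[0,0,0],"claw":0}]'
python3 m.py top; python3 tm.py
```

```text
clock: 9.5
ee_pos: [0.5244, 0.2338, 0.0449]
tool_rot: [[0.053, 0.0, -0.999], [0.999, 0.0, 0.053], [0.0, -1.0, -0.0]]
ft_force: [0.4, 0.6, -0.6]
gripper_width: 0.0004
top 9.5 [(np.float64(0.1019), np.float64(0.0021), 442, (np.int32(29), np.int32(27)))]
clock: 9.93
ee_pos: [0.525, 0.2446, 0.0449]
tool_rot: [[0.053, -0.0, -0.999], [0.999, 0.0, 0.053], [0.0, -1.0, 0.0]]
ft_force: [-0.3, -0.1, -0.1]
gripper_width: 0.0004
top 9.925 [(np.float64(0.1071), np.float64(0.0034), 545, (np.int32(29), np.int32(27)))]
4.25.png -0.134 0.849
6.35.png -0.0602 0.858
7.50.png 0.0281 1.0
7.60.png 0.0349 0.986
7.90.png 0.0554 0.957
8.20.png 0.0751 0.948
9.50.png 0.1129 0.958
9.93.png 0.1129 0.956
4.25.png -0.1331 0.907
6.35.png -0.0602 0.912
7.50.png 0.0281 1.0
7.60.png 0.0349 0.98
7.90.png 0.0553 0.916
8.20.png 0.075 0.93
9.50.png 0.1129 0.94
9.93.png 0.1129 0.927
```

At rest. Withdraw forwards, lift, and check.

```bash
python3 -m jog '[{"offset":[0.08,0,0],"rot":[0,0,0],"claw":0},{"offset":[0.16,0,0],"rot":[0,0,0],"claw":0},{"offset":[0.16,-0.4,0],"rot":[0,0,0],"claw":0},{"offset":[0.16,-0.8,0],"rot":[0,0,0],"claw":0},{"offset":[0.16,-1,0],"rot":[0,0,0],"claw":0}]'
python3 -m jog '[{"offset":[0.4,-0.2,0.4],"rot":[0,0,0],"claw":0},{"offset":[0.8,-0.4,0.8],"rot":[0,0,0],"claw":0},{"offset":[1,-0.4,1],"rot":[0,0,0],"claw":0},{"offset":[1,-0.4,1],"rot":[0,0,0],"claw":0}]'
python3 m.py top scene
python3 - <<'E'
from workcell import ctrl
from m import *
import glob
P={}
for c in("scene","top"):
    for q in("index","pointer","buffer_front","buffer_back"):
        for d in ctrl.spot_point(c,q)[:2]:
            p=atz(T if c=="top" else S,d["at"],.034 if "b" in q else .06)[:2]-O;print(c,q,np.round(d["at"],1),round(d["p"],2),"s",round(p@u,4),"n",round(p@n,4))
print(ctrl.get_obs()["clock"])
s=cv2.imread(sorted(glob.glob("pics/m_scene_1*.png"))[-1]);t=cv2.imread(sorted(glob.glob("pics/m_top_1*.png"))[-1])
f=lambda a:cv2.resize(a,(780,290),interpolation=cv2.INTER_CUBIC)
cv2.imwrite("pics/fin.png",np.vstack([f(t[125:203,190:400]),f(s[150:230,190:405])]))
E
python3 m.py top
```

```text
clock: 10.6
ee_pos: [0.5269, 0.2646, 0.1676]
tool_rot: [[0.053, 0.003, -0.999], [0.999, 0.002, 0.053], [0.002, -1.0, -0.003]]
ft_force: [-0.2, -1.3, -0.2]
gripper_width: 0.0004
clock: 11.1
ee_pos: [0.4087, 0.3946, 0.2134]
tool_rot: [[0.045, -0.001, -0.999], [0.999, 0.002, 0.045], [0.002, -1.0, 0.001]]
ft_force: [0.5, -0.7, 0.0]
gripper_width: 0.0005
top 11.1 [(np.float64(0.1111), np.float64(0.0006), 683, (np.int32(29), np.int32(28)))]
scene 11.15 [(np.float64(0.12), np.float64(0.0054), 362, (np.int32(35), np.int32(20)))]
scene index [213.2 242.6] 0.56 s 0.1264 n 0.0839
scene pointer [202.  424.3] 0.67 s 0.5585 n -0.2471
scene pointer [207.5 241.4] 0.62 s 0.1086 n 0.0648
scene buffer_front [213.4 276. ] 0.92 s 0.1947 n 0.0073
scene buffer_front [194.3 123.9] 0.69 s -0.2758 n 0.1913
scene buffer_back [192.9 232.7] 0.72 s 0.0234 n -0.0042
top index [141.2 254.8] 0.64 s 0.1101 n 0.0693
top pointer [140.8 254.5] 0.65 s 0.1111 n 0.0705
top pointer [228.9 230.7] 0.15 s 0.1697 n -0.2026
top buffer_front [165.1 228.7] 0.53 s 0.1883 n -0.0062
top buffer_back [165.  277.5] 0.61 s 0.036 n 0.0017
top buffer_back [164.2 252.8] 0.4 s 0.1132 n 0.0004
11.6
top 11.6 [(np.float64(0.1125), np.float64(0.0026), 642, (np.int32(29), np.int32(27)))]
```

View pics/fin.png

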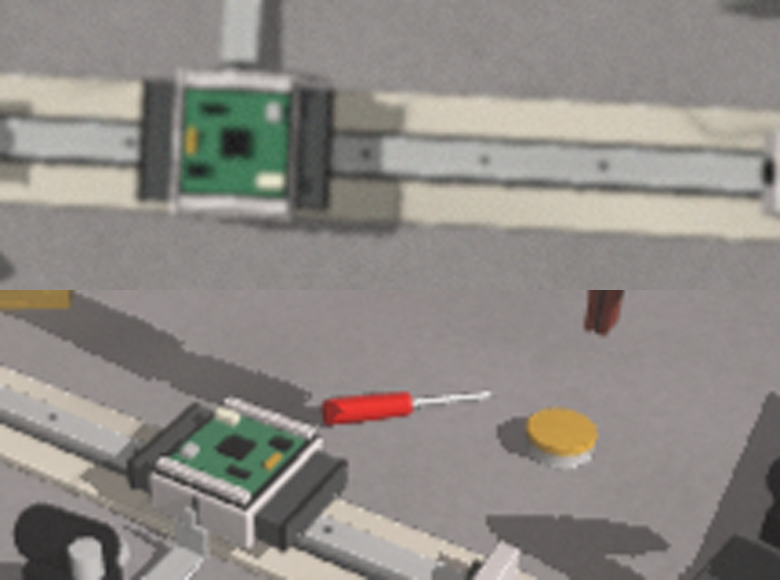

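```bash
python3 -c "
from workcell import ctrl
print(ctrl.close_job(), ctrl.get_obs()['clock'])"
```

```text
the job is handed in; nothing more can be done
the job is handed in; nothing more can be done
```

The carriage is at rest with its index line at the microscope's pointer, to within a few millimetres as best I can measure. I handed the job in at about 11.7 s.

- **Push:** I pushed the back buffer with shut fingers at 48 mm/s. My model fit puts the release speed at about 9 cm/s. The camera then showed about 7.7 cm/s on average, falling to about 6.5 cm/s just before the brake.
- **Brake:** I passed over the board, then met the front buffer with the fingers moving away at 29 mm/s, so the carriage stopped almost without a bounce. By the model, buffer forces stayed well under 1 N. The force sensor's noise of about 1 N was too large to confirm that directly.
- **Final position:** The carriage stands at about 0.111–0.113 m along the rail. The pointer is at 0.110–0.112 m. In the last top view the index was found at 0.110 and the pointer at 0.111.
- **Standing still:** Two views 0.43 s apart, taken just after the fingers let go, showed no movement. After the arm withdrew, two readings 0.5 s apart differed by 1.4 mm, which is within the measuring noise.

**Check that disagreed:** in the scene view the index reading was 18 mm ahead of the pointer (0.126 against 0.109 m). I discounted it because its confidence was low (0.56). It also placed the index about 20 mm too far from the rail's middle, and the picture itself shows the line behind the pointer tip.

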